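Set the sieve shaker to its strong setting and start it

TASK

Push the sieve shaker's upright paddle lever away from its off position, on past the first detent and fully home to the second stop (strong shaking), and only then press the large round start button right down and let it come back up. Just push with the fingertips: do not shift the small timer knob or press the small stop button, and leave the three sample tins beside and on the machine standing where they are.

Things in the scene. Friction and masses are not known exactly. Their poses are not given: they have to be found in the camera images.
- shaker: sieve shaker, fixed: grey base 280 x 570 mm, flat control deck on its -y half 80 mm over the bench; on its +y half (centre y = +170 mm) a stack of brass sieves 224 mm across, with clamp bar 330 mm high. Origin: on the bench under the middle of the base; x = away from the operator's long front edge (at x = -140 mm), y = towards the sieves, z up. Yaw within 0.3 rad of the robot's axes
- amp_lever (a joint): strength lever's place along its straight slot, which runs along the shaker's +x, in m: 0 = off (slot's end by the operator's edge; starts here), 0.030 = first detent, 0.060 = second stop, the hard end. A sprung ball riding over two ridges (crests at 0.015 and 0.045) holds it in each: about 10 N pushes it out of off or out of the first detent; past about 0.049 it snaps on to the second stop by itself
- lever_top (a point): top centre of the strength lever: black upright paddle 12 mm thick along the shaker's x (the way it slides), 44 mm wide along y, reaching from 15 to 51 mm above the deck (this point: 51 mm). At off it lies at x = -45, y = -50 mm in the shaker's frame; one dot beside the slot marks the first detent, two dots the second stop
- start (a joint): travel of the start button, in m: 0 = up, 0.006 = right down (straight down, a spring of 5 N at full travel brings it back)
- start_top (a point): centre of the upper face of the start button when up: the large black round button, 36 mm across, in a dark steel housing, at x = -60, y = -215 mm in the shaker's frame, near the operator's edge
- stop (a joint): travel of the small stop button, in m: 0 = up, 0.006 = down; a round button 16 mm across at x = +50, y = -215 mm in the shaker's frame. Not to be pressed
- timer_top (a point): top centre of the timer's little round slide knob, 18 mm across, 17 mm above the deck, at y = -135 mm and x from -30 to +10 mm in the shaker's frame, wherever it has been left. Not to be moved
- small_tin: small closed aluminium sample tin standing on the control deck, 46 mm across, 45 mm high; origin at the centre of its underside
- wide_tin: wide closed aluminium sample tin standing on the control deck beyond the end of the lever slot, 60 mm across, 38 mm high; origin at the centre of its underside
- tin_side: taller sample tin, 74 mm across, 105 mm high, on the bench beside the end of the control deck; origin at the centre of its underside

How it is judged:
By the outcome, as a careful person would: the job done as asked, in the order asked, and still so for the second after the job is handed in, with the robot touching nothing.
It also fails if it takes over 38 s, if anything falls off the work surface, if the arm or the gripper's body presses on something with over 40 N, if the wrist force passes 120 N, or if a joint passes its speed limit or range.

ROBOT

A 6-joint arm with a two-finger parallel gripper is mounted at the origin on the work surface. World frame = base frame: x ahead of the robot, y to its left, z up, the work surface at z = 0. Lengths are in mm, angles in rad, forces in N, time in s.
With the tool pointing down it reaches from about 350 to 775 mm from the base axis. Payload 7.3 kg.
Tool frame: the origin (TCP) lies on the centre line of the jaws, within the pads' length; the fingertips stand 22 mm ahead of it and the grasp point (between the pads) lies 3 mm ahead of it; z points along the fingers, y is the direction in which the jaws open and shut (so a half turn about z gives the same grasp; the last joint's range is limited). The gripper opens to 92 mm and grips with 3 to 60 N. Pads are 19 mm wide; open, the fingers measure 130 mm over their backs; the gripper's body (75 mm by 190 mm) begins 47 mm behind the grasp point.
Start: joints at [1.078, 0.342, 1.524, -0, 1.275, -0.146], TCP at [178.428, 493.768, 248.741] pointing down, gripper open.
Joint ranges: [-2.53, 2.53], [-0.77, 2.02], [0.04, 2.7], [-1, 4.14], [0.28, 2.66], [-3.11, 3.11]. Speed limits (rad/s): [2.57, 2.57, 3.14, 3.14, 3.14, 3.14].

INTERFACE

Orientations are given as [roll, pitch, yaw] about the fixed x, y, z axes, in that order (R = Rz(yaw) Ry(pitch) Rx(roll)).
In Python, from plant import get_obs, capture, close_job gives the robot as it stands.
- The arm moves only by the tool carry_out, never from a script. Its arguments are lists of equal length, an entry for each row: "xyz": the shift along the tool's x, y, z scaled (see below), a list of three; "dr": the turn, a rotation vector about the tool's x, y, z scaled (see below), a list of three. A call has 1 to 8 rows; each row shifts and turns the commanded pose from where the row before left it, along the tool's axes as they then stand; what a row does not reach is not made up. The controller multiplies each number of a shift by 0.06 m and each number of a turn by 8 degrees. A row lasts 1/8 s, in which the tool goes at most 62.5 mm and 10.7 degrees, less where a joint would pass 70% of its speed; a pose out of reach is approached as far as the arm can. A call with a number of a shift or a turn outside -1 to 1 is refused whole. A call with a gripper value outside its range is refused whole. "gripper" is the gripper's target within -1 to 1 (fully open at 1, half-way at 0, shut at -1), set as the call begins (left out, the last holds). The fingers move at their own pace and stop on an object; the grip force is fixed at half the most. Time passes only in rows, so rows that do not move let the fingers close. It gives the time, the measured TCP pose, the force and the opening at its end, in the units of the state.
- get_obs(): the state, without advancing time (a new reading comes with each control period).
- capture(name): name is "side" or "top" or "wrist"; returns a dict with "image" (480x640x3 uint8, blue, green, red), "fx", "fy", "cx", "cy" (pixels), "pose" (4x4, takes a point from camera to world coordinates). Camera axes: x right, y up, looking along -z (the intrinsics and any distortion apply to the point x, -y, -z); pixel columns grow to the right and rows downward; lengths in mm; the calibration is good to about 2 mm. A picture is of the moment at which its call begins. There is no depth.
- close_job(): hands the job in, once; it reports no verdict.
The state is a dict: "time": time; "joint_positions": joint angles; "dq": joint speeds; "tau": joint torques, N m; "tool_pos": TCP position; "tcp_rot": TCP orientation; "contact_force": force on the tool from outside, world axes, zero at the start; "moment": the same for the moment, N m; "grip_width": finger opening in mm.
Only numpy, scipy, OpenCV 4.12 (cv2) and the standard library are available. Lean on these libraries where they do the work, as an engineer would, in place of code of your own. Each camera call takes 0.05 s, during which the arm holds its last target.

## Working session

There is one attempt and no reset: what is moved stays moved. The work goes in short steps, Python scripts to look and compute and a tool call to move; the robot and the scene stay as the last step left them, time stands still between calls to the robot, and variables do not carry over. Pictures are saved under pics/ and viewed, and the job is handed in when it is done.

Besides the shell and the picture viewer there is one more tool, called after ">>>" as name(argument=value, ...), one argument or row to a line, values as JSON. carry_out: Moves the arm, as the interface text tells. Shifts and turns lie within -1 to 1; 1 stands for 0.06 m of shift or 8 degrees of turn. Its arguments: {"type":"object","properties":{"xyz":{"type":"array"},"dr":{"type":"array"},"gripper":{"type":"number"}},"required":["xyz","dr"]}

```bash
mkdir -p pics; ls
python3 - <<'E'
from plant import get_obs,capture
import cv2,json
o=get_obs();print(o)
import pickle
d={}
for n in("top","side","wrist"):
    c=capture(n);cv2.imwrite(f"pics/{n}0.png",c["image"]);d[n]=c
    print(n,{k:(v if k!="pose" else v) for k,v in c.items() if k!="image"})
pickle.dump(d,open("cams0.pkl","wb"))
E
```

```text
pics
{'time': 0.0, 'joint_positions': array([ 1.07800114e+00,  3.42692664e-01,  1.52503100e+00,  3.81630874e-05,
        1.27539485e+00, -1.45996860e-01]), 'dq': array([ 0.00056234, -0.00048795,  0.00052037,  0.00029251, -0.00026061,
        0.0005232 ]), 'tau': array([ 1.58296825e-03, -4.31229687e+01, -2.44222373e+01,  7.19431113e-02,
        5.58969914e-02, -1.36945919e-04]), 'tool_pos': array([178.22783475, 493.41954301, 248.05566076]), 'tcp_rot': array([-3.14008833e+00, -2.58085445e-04,  2.79478300e+00]), 'contact_force': array([ 0.09682433, -0.49361312, -0.4601256 ]), 'moment': array([ 0.01915024,  0.0192353 , -0.00824466]), 'grip_width': 91.90142605384047}
top {'fx': 475.5153246301576, 'fy': 475.5153246301576, 'cx': 321.26476619362415, 'cy': 238.11727308038206, 'pose': array([[-5.69375786e-02,  9.77662477e-01, -2.02322006e-01,
         4.68561104e+02],
       [-9.98377695e-01, -5.58170596e-02,  1.12442727e-02,
        -4.53996296e+01],
       [-2.99915985e-04,  2.02634000e-01,  9.79254498e-01,
         8.25706867e+02],
       [ 0.00000000e+00,  0.00000000e+00,  0.00000000e+00,

[... 239 characters left out ...]
099805e-01,  5.65441414e-01, -7.96246244e-01,
        -6.51700236e+02],
       [-1.85700603e-02,  8.12815870e-01,  5.82224626e-01,
         5.41425081e+02],
       [ 0.00000000e+00,  0.00000000e+00,  0.00000000e+00,
         1.00000000e+00]])}
wrist {'fx': 348.1392770617531, 'fy': 348.1392770617531, 'cx': 316.7539826862543, 'cy': 233.6947542298367, 'pose': array([[ 3.40359304e-01, -8.95677198e-01, -2.86213035e-01,
         9.91113030e+01],
       [ 9.40295406e-01,  3.24109362e-01,  1.03911847e-01,
         5.21636892e+02],
       [-3.07148048e-04, -3.04492166e-01,  9.52514791e-01,
         3.85006536e+02],
       [ 0.00000000e+00,  0.00000000e+00,  0.00000000e+00,
         1.00000000e+00]])}
```

View pics/top0.png

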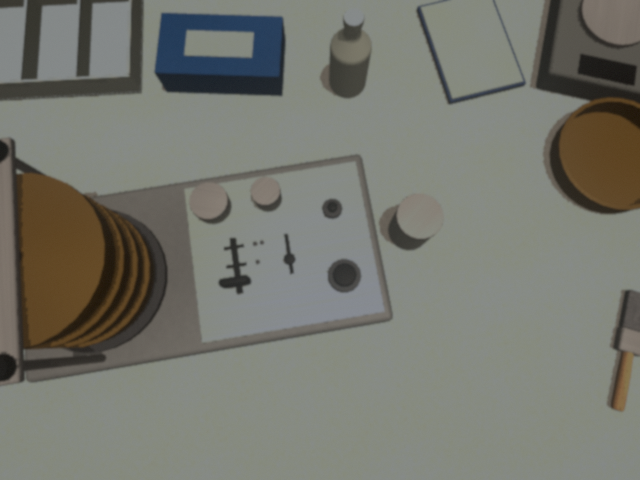

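View pics/side0.png

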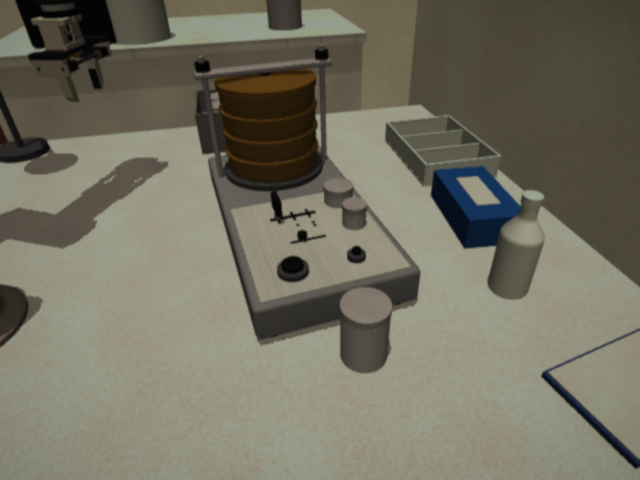

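View pics/wrist0.png

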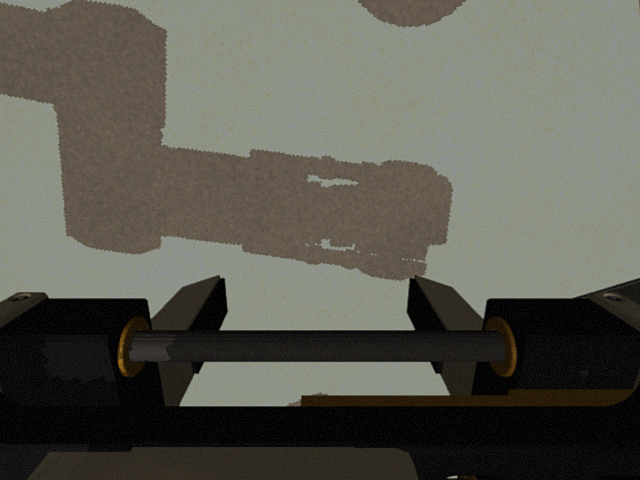

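The top view shows the sieves on the left (+y), with the lever near (235,282), start button (344,274), stop (332,207) and timer knob (289,259). I'll enlarge it to read these more closely.

Run:
```python
import cv2
i=cv2.imread("pics/top0.png")[145:345,180:400]
i=cv2.convertScaleAbs(i,alpha=1.3,beta=10)
cv2.imwrite("pics/topc.png",cv2.resize(i[:,:160],None,fx=5,fy=5,interpolation=cv2.INTER_CUBIC)[300:900])
cv2.imwrite("pics/topd.png",cv2.resize(i,None,fx=3,fy=3,interpolation=cv2.INTER_CUBIC)[:600])
s=cv2.imread("pics/side0.png")[170:320,220:420]
s=cv2.convertScaleAbs(s,alpha=1.3,beta=10)
cv2.imwrite("pics/sidec.png",cv2.resize(s,None,fx=4,fy=4,interpolation=cv2.INTER_CUBIC))
```

```text
(no output)
```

View pics/topc.png

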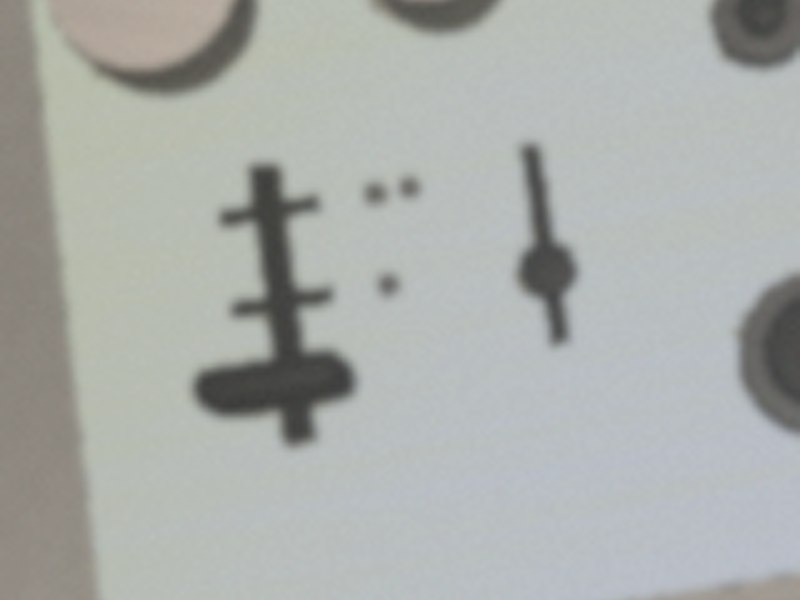

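View pics/topd.png

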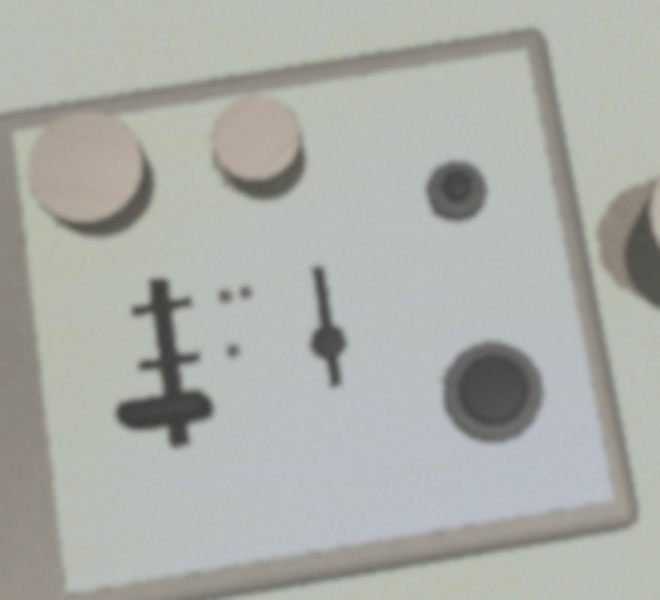

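View pics/sidec.png

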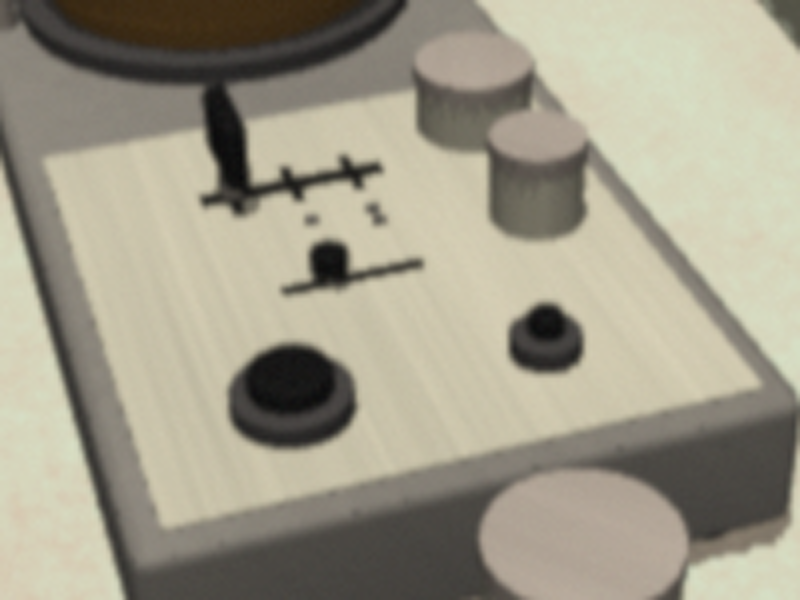

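```bash
cat > h.py <<'E'
import numpy as np,pickle,cv2
from scipy.optimize import least_squares
cams=pickle.load(open("cams0.pkl","rb"))
def proj(c,P):
    T=np.linalg.inv(c["pose"]);p=T[:3,:3]@np.asarray(P,float)+T[:3,3]
    return np.array([c["fx"]*p[0]/-p[2]+c["cx"],c["fy"]*-p[1]/-p[2]+c["cy"]])
def ray(c,px,z):
    d=np.array([(px[0]-c["cx"])/c["fx"],-(px[1]-c["cy"])/c["fy"],-1]);d=c["pose"][:3,:3]@d;o=c["pose"][:3,3]
    return o+d*(z-o[2])/d[2]
E
python3 - <<'E'
from h import *
obs=[("top",-15,-50,80,236.6,265.4),("top",15,-50,80,233.8,247.4),("top",-45,-50,129,234.8,281.8),
("top",-60,-215,"s",344.3,275),("top",50,-215,"t",332.3,207),("top",-140,-285,80,391.7,318.3),("top",140,-285,80,361,155.2),
("side",-15,-50,80,293,215.75),("side",15,-50,80,308.25,212.75),("side",-45,-50,131,274,192.5),("side",-60,-215,"s",292.5,263.75),("side",50,-215,"t",356.75,250),
("top","m",-135,97,289.3,259)]
def W(p,o):
    z={"s":p[3],"t":p[4]}.get(o[3],o[3]);x=p[5] if o[1]=="m" else o[1];c,s=np.cos(p[2]),np.sin(p[2])
    return [p[0]+c*x-s*o[2],p[1]+s*x+c*o[2],z]
f=lambda p:np.concatenate([proj(cams[o[0]],W(p,o))-o[4:] for o in obs])
r=least_squares(f,[450,130,0,95,95,-10],x_scale=[10,10,.05,5,5,5],loss="soft_l1")
p=r.x;print(p.round(3));print(f(p).reshape(-1,2).round(1))
for n,o in dict(lever=(0,-45,-50,131),start=(0,-60,-215,"s"),stop=(0,50,-215,"t"),timer=(0,"m",-135,97)).items():print(n,np.round(W(p,o),1))
c,s=np.cos(p[2]),np.sin(p[2])
top=cams["top"]
i=lambda u,v:(180+u/3,145+v/3)
for n,px,z in(("wide",i(86,166),118),("small",i(257,138),125),("side",(419,217),105)):
    w=ray(top,px,z);d=w[:2]-p[:2];print(n,w.round(1),"shaker",(c*d[0]+s*d[1]).round(1),(-s*d[0]+c*d[1]).round(1))
E
```

```text
[ 5.95718e+02  1.34471e+02  1.14000e-01  9.64170e+01  9.54390e+01
 -2.23450e+01]
[[-0.5 -0.1]
 [-0.2 -0.5]
 [-1.8 -1.5]
 [-0.  -0.9]
 [-0.5 -0.6]
 [ 5.9  0.2]
 [ 2.5 -4.7]
 [-1.6  0.1]
 [-2.   0.2]
 [-0.   3. ]
 [-1.4  0.2]
 [-1.8  0.1]
 [-0.1  0. ]]
lever [556.7  79.7 131. ]
start [560.6 -86.   96.4]
stop [669.9 -73.4  95.4]
timer [588.9  -2.2  97. ]
wide [684.2 116.8 118. ] shaker 85.9 -27.6
small [692.   27.6 125. ] shaker 83.5 -117.1
side [ 642.4 -208.   105. ] shaker 7.3 -345.6
```

>>> carry_out(
  xyz=[
    [-0.56,-0.56,0],
    [-0.56,-0.56,0],
    [-0.56,-0.56,0],
    [-0.56,-0.56,0],
    [-0.56,-0.56,0],
    [-0.56,-0.56,0],
    [-0.56,-0.56,0],
    [-0.56,-0.56,0],
  ],
  dr=[
    [0,0,0],
    [0,0,0],
    [0,0,0],
    [0,0,0],
    [0,0,0],
    [0,0,0],
    [0,0,0],
    [0,0,0],
  ],
  gripper=-1,
)

```text
time: 1.15
tool_pos: [340.2, 148.2, 248.7]
tcp_rot: [3.141, 0.0, 2.795]
contact_force: [0.9, 0.4, 1.0]
grip_width: 16.4
```

>>> carry_out(
  xyz=[
    [0,0,0],
    [0,0,0],
    [0,0,0],
    [0,0,0],
    [-0.7,-0.43,0],
    [-0.7,-0.43,0],
    [-0.7,-0.43,0],
    [-0.7,-0.43,0],
  ],
  dr=[
    [0,0,-0.825],
    [0,0,-0.825],
    [0,0,-0.825],
    [0,0,-0.825],
    [0,0,0],
    [0,0,0],
    [0,0,0],
    [0,0,0],
  ],
)

```text
time: 2.15
tool_pos: [519.7, 65.4, 248.5]
tcp_rot: [3.141, -0.0, -3.028]
contact_force: [0.2, 0.1, 0.3]
grip_width: 0.5
```

Run:
```python
from plant import get_obs,capture
import cv2
for n in("wrist","side"):
    c=capture(n);cv2.imwrite(f"pics/{n}1.png",c["image"])
o=get_obs();print(o["tool_pos"],o["tcp_rot"],o["grip_width"])
```

```text
[521.69143597  63.98539067 247.61923863] [-3.14093087e+00  5.34088824e-04 -3.03032857e+00] 0.6028986293102607
```

View pics/side1.png

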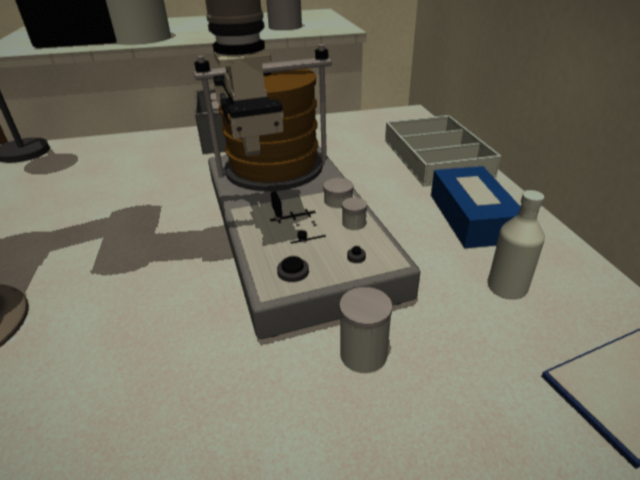

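View pics/wrist1.png

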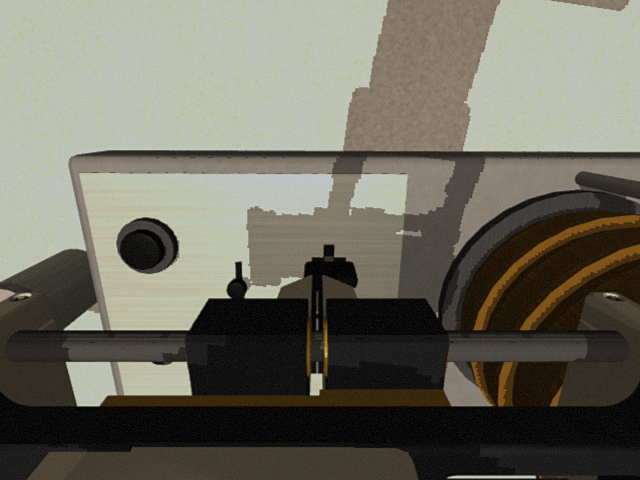

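The side view shows the closed fingers above and in front of the lever, which is at about (277,203). In the wrist view the base edge is level, so the yaw fits. The way down looks clear.

>>> carry_out(
  xyz=[
    [0.1,0,0.5],
    [0.1,0,0.5],
    [0,0,0.5],
    [0,0,0.5],
    [0,0,0],
  ],
  dr=[
    [0,0,0],
    [0,0,0],
    [0,0,0],
    [0,0,0],
    [0,0,0],
  ],
)

```text
time: 2.88
tool_pos: [504.5, 65.2, 127.1]
tcp_rot: [3.141, -0.005, -3.027]
contact_force: [0.7, 0.2, 0.2]
grip_width: 0.2
```

Run:
```python
from plant import get_obs,capture
import cv2
c=capture("side");cv2.imwrite("pics/side2.png",cv2.resize(c["image"][130:280,200:400],None,fx=4,fy=4,interpolation=cv2.INTER_CUBIC))
c=capture("top");cv2.imwrite("pics/top2.png",cv2.resize(c["image"][145:345,180:400],None,fx=3,fy=3,interpolation=cv2.INTER_CUBIC))
o=get_obs();print(o["tool_pos"],o["tcp_rot"],o["contact_force"])
```

```text
[506.57729437  65.07887211 129.45287311] [ 3.14152407e+00  3.26761301e-04 -3.02732911e+00] [ 0.31689744 -0.60862864 -0.49471617]
```

View pics/side2.png

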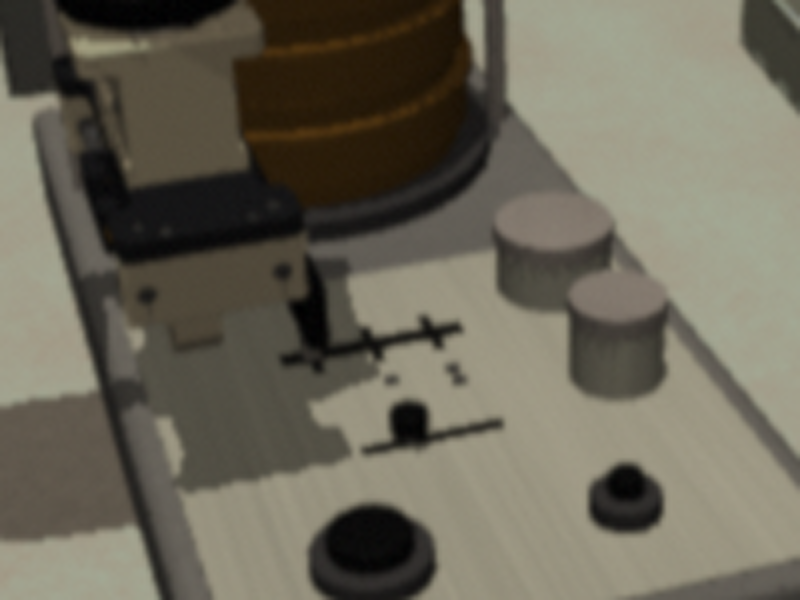

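View pics/top2.png

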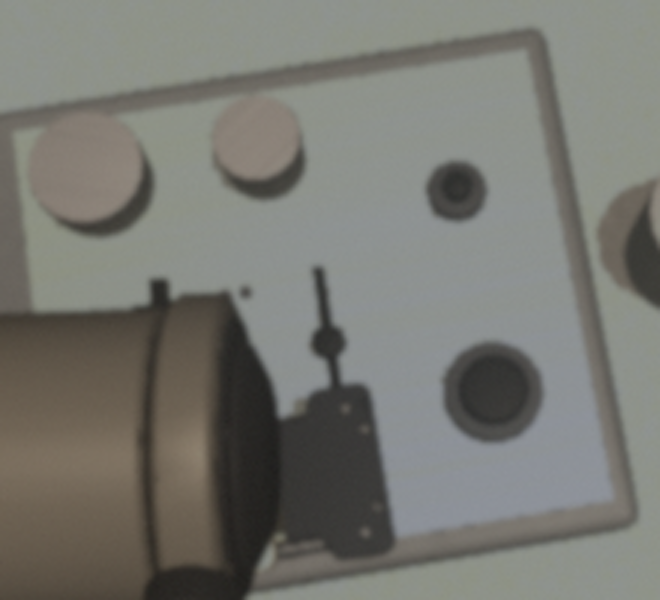

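The fingers are down about 35 mm in front of the lever with nothing touching. I'll start the push slowly.

>>> carry_out(
  xyz=[
    [-0.3,0,0],
    [-0.25,0,0],
    [-0.12,0,0],
    [-0.12,0,0],
    [-0.12,0,0],
    [-0.12,0,0],
    [-0.12,0,0],
    [-0.12,0,0],
  ],
  dr=[
    [0,0,0],
    [0,0,0],
    [0,0,0],
    [0,0,0],
    [0,0,0],
    [0,0,0],
    [0,0,0],
    [0,0,0],
  ],
)

```text
time: 3.98
tool_pos: [581.4, 73.4, 128.8]
tcp_rot: [3.142, -0.003, -3.028]
contact_force: [-4.5, -0.2, 4.6]
grip_width: 0.1
```

>>> carry_out(
  xyz=[
    [-0.08,0,0],
    [-0.08,0,0],
    [-0.08,0,0],
    [-0.06,0,0],
    [0,0,0],
  ],
  dr=[
    [0,0,0],
    [0,0,0],
    [0,0,0],
    [0,0,0],
    [0,0,0],
  ],
)

```text
time: 4.6
tool_pos: [600.5, 75.6, 128.6]
tcp_rot: [3.142, 0.0, -3.028]
contact_force: [-0.1, 0.3, 0.3]
grip_width: 0.3
```

Run:
```python
from plant import get_obs,capture
import cv2
c=capture("side");cv2.imwrite("pics/side3.png",cv2.resize(c["image"][130:280,200:400],None,fx=4,fy=4,interpolation=cv2.INTER_CUBIC))
o=get_obs();print(o["tool_pos"],o["tcp_rot"],o["contact_force"])
```

```text
[600.25202944  75.56713946 128.61616797] [ 3.14148745e+00  2.87598287e-05 -3.02761754e+00] [ 0.42207809 -0.02427496 -0.49478625]
```

View pics/side3.png

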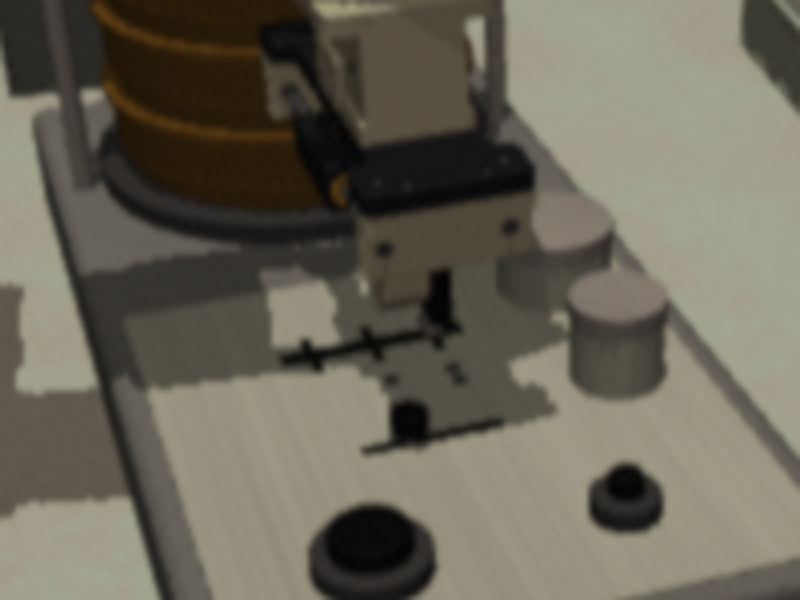

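>>> carry_out(
  xyz=[
    [-0.04,0,0],
    [-0.03,0,0],
    [-0.02,0,0],
    [0,0,0],
  ],
  dr=[
    [0,0,0],
    [0,0,0],
    [0,0,0],
    [0,0,0],
  ],
)

```text
time: 5.15
tool_pos: [602.0, 75.8, 128.7]
tcp_rot: [3.141, -0.009, -3.027]
contact_force: [-15.1, -2.8, 9.5]
grip_width: 0.4
```

Force rose to 15 N against the hard stop. I'll back off, lift and check the lever.

>>> carry_out(
  xyz=[
    [0.15,0,0],
    [0.25,0,0],
    [0.25,0,0],
    [0.1,-0.2,-0.5],
    [0,-0.5,-0.5],
    [0,-0.7,0],
    [0,-0.7,0],
    [0,0,0],
  ],
  dr=[
    [0,0,0],
    [0,0,0],
    [0,0,0],
    [0,0,0],
    [0,0,0],
    [0,0,0],
    [0,0,0],
    [0,0,0],
  ],
)

```text
time: 6.15
tool_pos: [575.5, -56.8, 188.8]
tcp_rot: [-3.141, 0.001, -3.031]
contact_force: [-0.3, 0.1, -0.0]
grip_width: 0.1
```

Run:
```python
from plant import get_obs,capture
import cv2
c=capture("side");cv2.imwrite("pics/side4.png",cv2.resize(c["image"][130:280,200:400],None,fx=4,fy=4,interpolation=cv2.INTER_CUBIC))
c=capture("top");cv2.imwrite("pics/top4.png",cv2.resize(c["image"][145:345,180:400],None,fx=3,fy=3,interpolation=cv2.INTER_CUBIC))
o=get_obs();print(o["time"],o["tool_pos"],o["tcp_rot"],o["contact_force"])
```

```text
6.25 [575.06359849 -54.16807332 188.60289152] [ 3.14106957e+00  1.95849308e-04 -3.02872568e+00] [-0.59060454 -0.03356113  0.38881404]
```

View pics/side4.png

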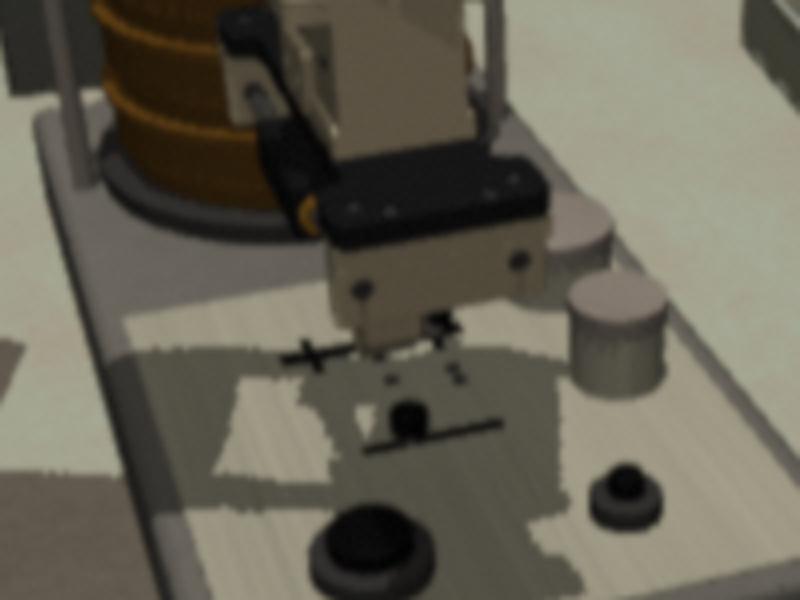

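View pics/top4.png

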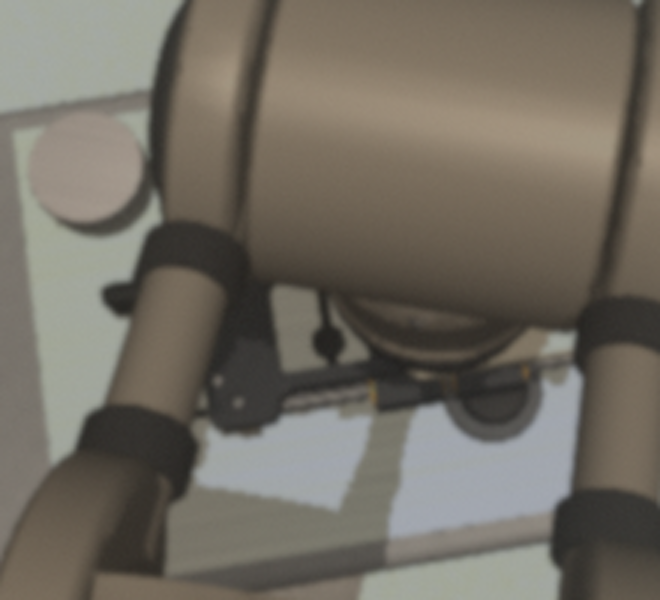

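The side view shows the lever still at the two-dot tick (437,325), and the timer and tins haven't moved. Next I'll move over the start button.

>>> carry_out(
  xyz=[
    [0.15,-0.24,0],
    [0.15,-0.23,0.2],
    [0,0,0.3],
    [0,0,0.3],
    [0,0,0],
  ],
  dr=[
    [0,0,0],
    [0,0,0],
    [0,0,0],
    [0,0,0],
    [0,0,0],
  ],
)

```text
time: 6.88
tool_pos: [558.9, -84.3, 138.9]
tcp_rot: [3.14, -0.004, -3.028]
contact_force: [-0.4, 0.2, 0.1]
grip_width: 0.2
```

Run:
```python
from plant import get_obs,capture
import cv2
c=capture("side");cv2.imwrite("pics/side5.png",cv2.resize(c["image"][160:310,200:400],None,fx=4,fy=4,interpolation=cv2.INTER_CUBIC))
c=capture("wrist");cv2.imwrite("pics/wrist5.png",c["image"])
o=get_obs();print(o["time"],o["tool_pos"],o["tcp_rot"],o["contact_force"])
```

```text
6.975 [560.3012945  -84.4762364  140.77678315] [ 3.14155394e+00 -1.36241991e-04 -3.02765652e+00] [-0.30229219  0.07445114  0.04990841]
```

View pics/side5.png

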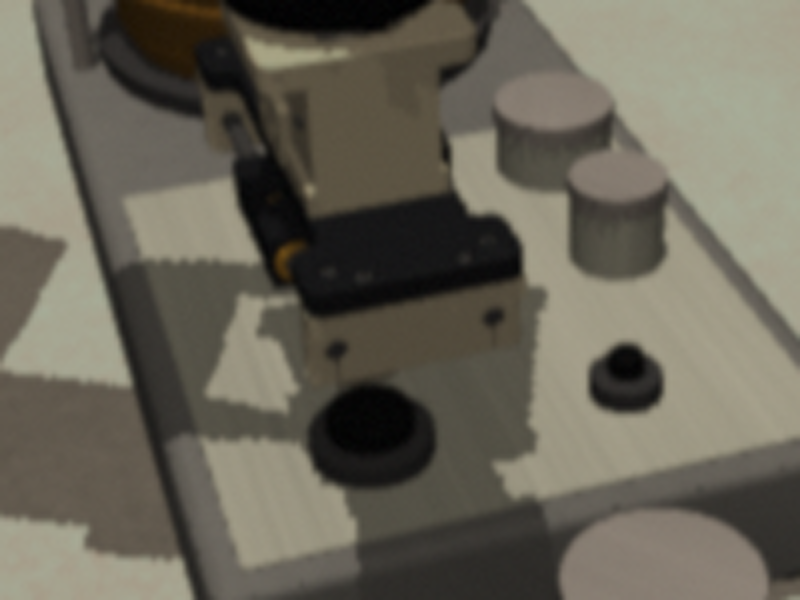

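View pics/wrist5.png

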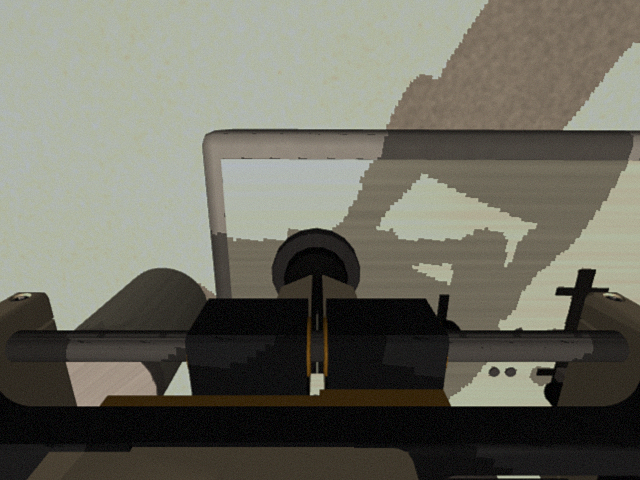

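The wrist view shows the fingers centred sideways over the button (316,268). Now the press, slowly.

>>> carry_out(
  xyz=[
    [0,0,0.2],
    [0,0,0.08],
    [0,0,0.05],
    [0,0,0.04],
    [0,0,0],
  ],
  dr=[
    [0,0,0],
    [0,0,0],
    [0,0,0],
    [0,0,0],
    [0,0,0],
  ],
)

```text
time: 7.6
tool_pos: [560.2, -84.1, 118.7]
tcp_rot: [3.141, -0.0, -3.028]
contact_force: [-3.4, 1.0, 4.5]
grip_width: 0.9
```

>>> carry_out(
  xyz=[
    [0,0,0.03],
    [0,0,0],
  ],
  dr=[
    [0,0,0],
    [0,0,0],
  ],
)

```text
time: 7.85
tool_pos: [560.4, -84.2, 118.1]
tcp_rot: [-3.141, 0.001, -3.028]
contact_force: [-5.3, 0.4, 13.6]
grip_width: 0.5
```

Run:
```python
from plant import get_obs,capture
import cv2
c=capture("side");cv2.imwrite("pics/side6.png",cv2.resize(c["image"][160:310,200:400],None,fx=4,fy=4,interpolation=cv2.INTER_CUBIC))
o=get_obs();print(o["time"],o["tool_pos"],o["tcp_rot"],o["contact_force"])
```

```text
7.9 [560.4318326  -84.17343406 118.1342708 ] [-3.14130650e+00  6.33939385e-04 -3.02747358e+00] [-5.71651505  0.95265406 13.18805039]
```

View pics/side6.png

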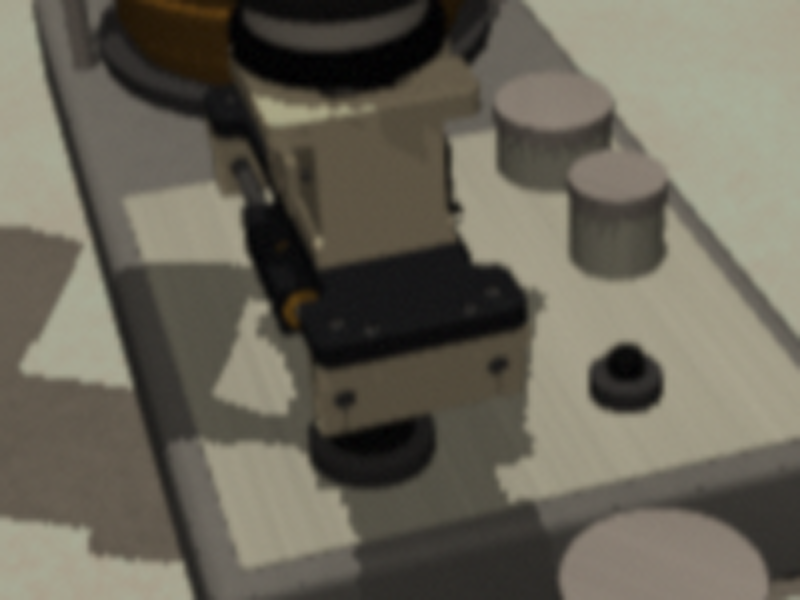

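Run:
```python
import cv2,numpy as np
a=cv2.imread("pics/side5.png")[350:500,270:470];b=cv2.imread("pics/side6.png")[350:500,270:470]
f=lambda i:cv2.resize(cv2.convertScaleAbs(i,alpha=2.2,beta=20),None,fx=2,fy=4,interpolation=cv2.INTER_CUBIC)
cv2.imwrite("pics/cmp.png",np.hstack([f(a),f(b)]))
```

```text
(no output)
```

View pics/cmp.png

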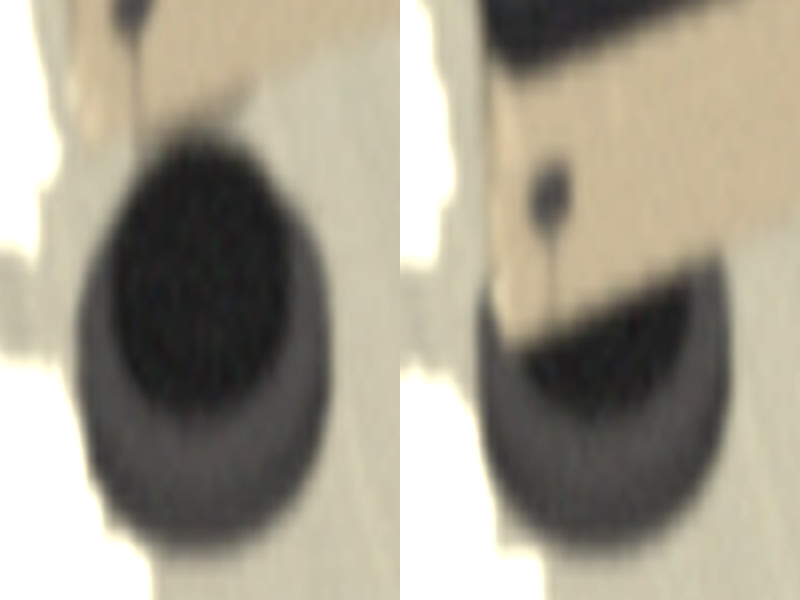

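>>> carry_out(
  xyz=[
    [0,0,0.02],
    [0,0,0],
  ],
  dr=[
    [0,0,0],
    [0,0,0],
  ],
)

```text
time: 8.15
tool_pos: [560.5, -84.2, 118.0]
tcp_rot: [-3.141, 0.001, -3.027]
contact_force: [-9.1, 2.1, 20.3]
grip_width: 0.6
```

>>> carry_out(
  xyz=[
    [0,0,-0.05],
    [0,0,0],
  ],
  dr=[
    [0,0,0],
    [0,0,0],
  ],
)

```text
time: 8.4
tool_pos: [560.6, -84.2, 119.1]
tcp_rot: [-3.141, 0.001, -3.028]
contact_force: [-2.9, 0.6, 4.1]
grip_width: 0.5
```

>>> carry_out(
  xyz=[
    [0,0,-0.03],
    [0,0,0],
  ],
  dr=[
    [0,0,0],
    [0,0,0],
  ],
)

```text
time: 8.65
tool_pos: [560.6, -84.2, 120.3]
tcp_rot: [3.142, 0.0, -3.028]
contact_force: [-2.8, -0.8, 2.8]
grip_width: 0.5
```

>>> carry_out(
  xyz=[
    [0,0,-0.03],
    [0,0,0],
  ],
  dr=[
    [0,0,0],
    [0,0,0],
  ],
)

```text
time: 8.9
tool_pos: [560.6, -84.2, 122.1]
tcp_rot: [3.142, 0.0, -3.028]
contact_force: [-1.0, -0.2, 2.6]
grip_width: 0.4
```

>>> carry_out(
  xyz=[
    [0,0,-0.03],
    [0,0,0],
  ],
  dr=[
    [0,0,0],
    [0,0,0],
  ],
)

```text
time: 9.15
tool_pos: [560.6, -84.2, 123.9]
tcp_rot: [-3.142, 0.0, -3.028]
contact_force: [0.9, 0.7, 2.0]
grip_width: 0.4
```

>>> carry_out(
  xyz=[
    [0,0,-0.03],
    [0,0,0],
  ],
  dr=[
    [0,0,0],
    [0,0,0],
  ],
)

```text
time: 9.4
tool_pos: [560.5, -84.2, 125.7]
tcp_rot: [3.142, -0.0, -3.028]
contact_force: [-0.7, -0.7, -0.3]
grip_width: 0.6
```

On release the spring force fell from about 5 N to 0 N over 118→125 mm of TCP height. That is the full 6 mm travel, so the button had bottomed. I'll lift clear and check.

>>> carry_out(
  xyz=[
    [0,0,-0.4],
    [0,0,-0.8],
    [0.3,0,-0.8],
    [0.6,0,-0.6],
    [0.8,0,0],
    [0.8,0,0],
    [0.3,0,0],
    [0,0,0],
  ],
  dr=[
    [0,0,0],
    [0,0,0],
    [0,0,0],
    [0,0,0],
    [0,0,0],
    [0,0,0],
    [0,0,0],
    [0,0,0],
  ],
)

```text
time: 10.4
tool_pos: [392.9, -103.4, 282.0]
tcp_rot: [-3.141, 0.001, -3.029]
contact_force: [-0.2, -0.8, 0.3]
grip_width: 0.5
```

Run:
```python
from plant import get_obs,capture
import cv2
c=capture("side");cv2.imwrite("pics/side7.png",cv2.resize(cv2.convertScaleAbs(c["image"][170:320,220:420],alpha=1.3,beta=10),None,fx=4,fy=4,interpolation=cv2.INTER_CUBIC))
c=capture("top");cv2.imwrite("pics/top7.png",cv2.resize(cv2.convertScaleAbs(c["image"][145:345,180:400],alpha=1.3,beta=10),None,fx=3,fy=3,interpolation=cv2.INTER_CUBIC))
o=get_obs();print(o["time"],o["tool_pos"],o["contact_force"])
```

```text
10.5 [ 394.24236274 -103.45376634  281.8775114 ] [-1.07535721 -0.5678423   0.0253092 ]
```

View pics/side7.png

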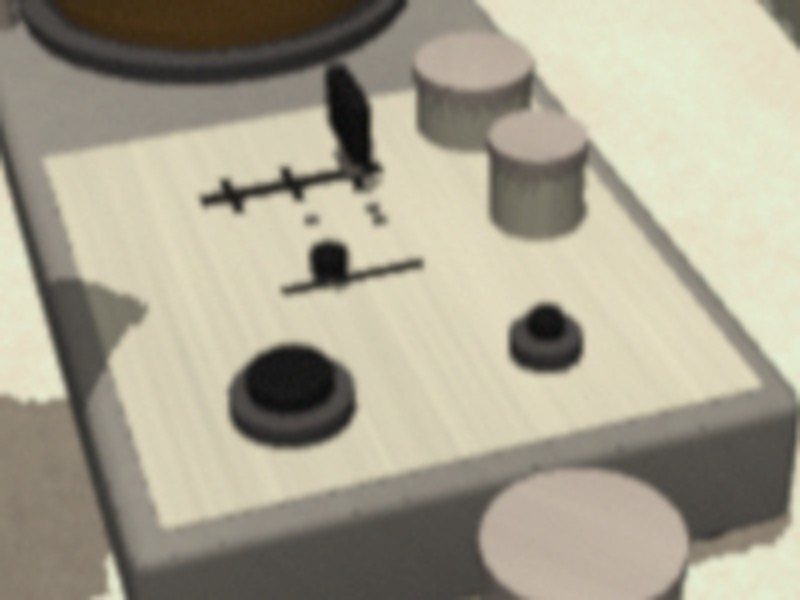

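View pics/top7.png

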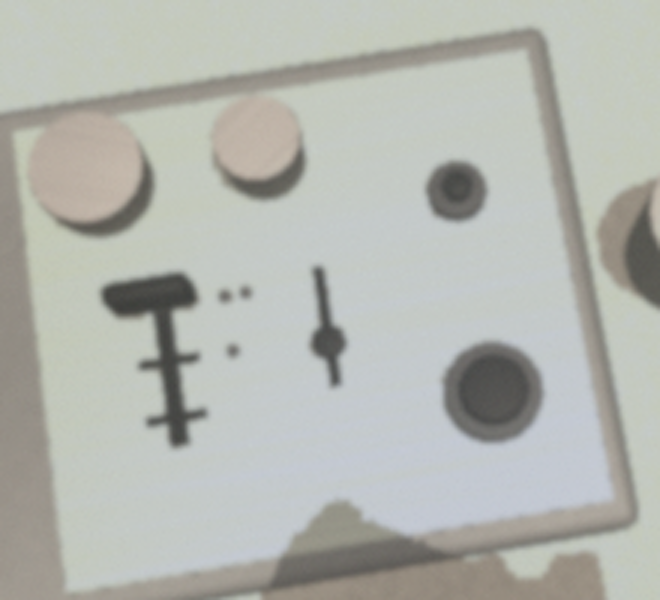

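The lever stands at the two-dot tick (150,295 in the top crop), the button is back up, and the timer, stop button and tins haven't moved.

```bash
python3 -c "
from plant import close_job
print(close_job())"
```

```text
the job is handed in; nothing more can be done
None
```

The job is done and handed in at about 10.5 s. I pushed the lever with the closed fingertips past the first detent to the second stop, then pressed the start button fully and let it come back up.

- **Lever:** It moved on by itself near the end of its travel. A further gentle push met the hard end at about 15 N. The last pictures show it standing at the two-dot mark.
- **Start button:** It bottomed firmly, with up to 20 N on the tool. On release the force fell from about 4 N to 0 over roughly 6 mm, and the button looks the same as before the press.
- **Everything else:** The timer knob, stop button and small and wide tins sit where they were in the first pictures, and so does the visible part of the side tin. The robot is clear of everything.

**One disagreement:** my camera estimate put the button's top about 6 mm lower than the height where the fingers met it. I relied on the measured force to judge that the button was fully down.

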